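Fetch one tray from the nested stack for the manuscript bench

TASK

The conservator needs one empty tray for loose fragments. Take only the top tray off the nested stack of three oblong steel trays, without dragging the next one up with it and leaving the other two standing nested where they are. Set it down gently, upright and roughly in the middle of the grey felt pad, with its long side along the pad's long side, and let go.

Things in the scene. Friction and masses are not known exactly. Their poses are not given: they have to be found in the camera images.
- tray_top: Top one of three identical nested open oblong steel trays. 110 mm long (x), 56 mm wide (y), 60 mm tall (z up), walls 2.5 mm, 110 to 220 g. Its upper 32 mm (collar, upright walls, 110 x 56 mm outside) is wider than its lower 28 mm (foot, 101 x 47 mm); only the collar shows. Origin: centre of its underside, in the stack 64 mm above the bench; rim 60 mm above the origin.
- tray_mid: The next oblong tray, same shape and size, right under the top one; origin (centre of underside) 32 mm above the bench. The foot of the tray above sits 28 mm deep in its collar with 2 mm play each side, the step resting on its rim (92 mm above the bench), the outsides flush: fingers more than 32 mm below the top rim grip this tray too. It sits likewise in the lowest tray, loose on the bench.
- pad: A flat grey felt pad fixed on the white bench, 150 mm long (its x axis), 96 mm wide (y) and 5 mm thick. Origin: centre of its underside, at bench height; its top is 5 mm above.
Mind the look-alikes: they are no part of the job. What is shaped like the tray_top but purple is not meant.

How it is judged:
By the outcome, as a careful person would: the job done as asked, in the order asked, and still so for the second after the job is handed in, with the robot touching nothing.
It also fails if it takes over 40 s, if anything falls off the work surface, if the arm or the gripper's body presses on something with over 40 N, if the wrist force passes 120 N, or if a joint passes its speed limit or range.

ROBOT

A 7-joint arm with a two-finger parallel gripper is mounted at the origin on the work surface. World frame = base frame: x ahead of the robot, y to its left, z up, the work surface at z = 0. Lengths are in m, angles in rad, forces in N, time in s.
With the tool pointing down it reaches from about 0.425 to 0.875 m from the base axis. Payload 4.7 kg.
Tool frame: the origin (TCP) lies midway between the tips of the shut fingers; the grasp point (between the pads) lies 19 mm behind it; z points along the fingers, y is the direction in which the jaws open and shut (so a half turn about z gives the same grasp; the last joint's range is limited). The gripper opens to 87 mm and grips with 3 to 60 N. Pads are 19 mm wide; open, the fingers measure 117 mm over their backs; the gripper's body (75 mm by 190 mm) begins 51 mm behind the grasp point.
Start: joints at [-1.243, 0.321, -0.07, 1.45, 0.023, 1.371, -0.057], TCP at [0.201, 0.618, 0.223] pointing down, gripper open.
Joint ranges: [-2.86, 2.86], [-0.3, 2.09], [-1.38, 1.24], [0.06, 2.45], [-1.56, 4.7], [0.09, 2.05], [-2.69, 2.69]. Speed limits (rad/s): [2.57, 2.57, 3.14, 3.14, 3.14, 3.14, 3.14].

INTERFACE

Orientations are given as a rotation vector (axis times angle).
In Python, from bench import * gives the robot as it stands.
- The arm moves only by the tool move_arm, never from a script. Its arguments are lists of equal length, an entry for each row: "jaw": the closure in counts, from 0 (fully open) to 255 (shut); "slide": the shift along the tool's x, y, z in cm, a list of three; "dr": the turn, a rotation vector about the tool's x, y, z in degrees, a list of three. A call has 1 to 5 rows; each row shifts and turns the commanded pose from where the row before left it, along the tool's axes as they then stand; what a row does not reach is not made up. A row lasts 1/10 s, in which the tool goes at most 50 mm and 8.59 degrees, less where a joint would pass 70% of its speed; a pose out of reach is approached as far as the arm can. A call with a gripper value outside its range is refused whole. The fingers move at their own pace and stop on an object; "force" is the grip in N (left out, the last holds). Time passes only in rows, so rows that do not move let the fingers close. It gives the time, the measured TCP pose, the force and the opening at its end, in the units of the state.
- get_state(): the state, without advancing time (a new reading comes with each control period).
- get_image(name): name is "side" or "top" or "wrist"; returns (picture, depth): 480x640x3 uint8, red, green, blue; 480x640 float32, m along the optical axis (not along the pixel's ray), 0 where there is no reading.
- camera_params(name): a dict with "K" (3x3 intrinsics, pixels), "extrinsics" (4x4, takes a point from camera to world coordinates); the wrist camera has in their place "tool_from_camera" (4x4, takes a point from camera to tool coordinates, whose origin is the TCP and whose axes are the flange's). Camera axes: x right, y up, looking along -z (the intrinsics and any distortion apply to the point x, -y, -z); pixel columns grow to the right and rows downward; lengths in m; the calibration is good to about 2 mm. A picture is of the moment at which its call begins: read the wrist's pose just before it. camera_params takes no time and is no camera call.
- close_job(): hands the job in, once; it reports no verdict.
Trained networks look in the newest picture that a camera, given by its name, has taken for a name from the list of things; names that differ only in an ending like _2 or _b are one class to them, and where a whole thing is asked for, a point or a joint stands for the part that bears it (a point fixed in the world has none). Each returns a list of dicts, best first, with "score" (0 to 1); they miss things now and then, are a little off and sometimes report something else, mostly with a low value. They report only what shows in the picture. A call takes as long as a camera call. They do not tell look-alikes from the thing itself.
- regions_of(camera, query): "mask" (480x640 bool, what is visible of it) and "xy" ([column, row] in pixels, amid what is visible of it).
The state is a dict: "time": time; "joint_positions": joint angles; "qd": joint speeds; "joint_torque": joint torques, N m; "position": TCP position; "tool_rot": TCP orientation; "ft_force": force on the tool from outside, world axes, zero at the start; "torque": the same for the moment, N m; "grip_width": opening from 0.0 (shut) to 1.0 (fully open).
Only numpy, scipy, OpenCV 4.12 (cv2) and the standard library are available. Lean on these libraries where they do the work, as an engineer would, in place of code of your own. Each camera call takes 0.05 s, during which the arm holds its last target.

## Working session

There is one attempt and no reset: what is moved stays moved. The work goes in short steps, Python scripts to look and compute and a tool call to move; the robot and the scene stay as the last step left them, time stands still between calls to the robot, and variables do not carry over. Pictures are saved under pics/ and viewed, and the job is handed in when it is done.

Besides the shell and the picture viewer there is one more tool, called in YAML: its name, and indented under it one key for each argument. move_arm: Moves the arm, as the interface text tells. Its arguments: {"type":"object","properties":{"jaw":{"type":"array","items":{"type":"number"}},"slide":{"type":"array","items":{"type":"array","items":{"type":"number"}}},"dr":{"type":"array","items":{"type":"array","items":{"type":"number"}}},"force":{"type":"number"}},"required":["jaw","slide","dr"]}

```bash
ls; mkdir -p pics; cat > h.py <<'E'
from bench import *
import numpy as np, cv2
def snap(n,f):
    im,d=get_image(n); cv2.imwrite('pics/'+f,cv2.cvtColor(im,cv2.COLOR_RGB2BGR)); np.save('pics/'+f[:-4]+'.npy',d); return im,d
def world(n,d,T=None):
    p=camera_params(n);K=np.array(p['K']); 
    v,u=np.mgrid[:480,:640]
    x=(u-K[0,2])/K[0,0]*d; y=(v-K[1,2])/K[1,1]*d
    P=np.stack([x,-y,-d,np.ones_like(d)],-1)
    E=np.array(p['extrinsics']) if T is None else T@np.array(p['tool_from_camera'])
    return (P@E.T)[...,:3]
E
python3 - <<'E'
from h import *
print(get_state())
for n in('side','top'):
    im,d=snap(n,n+'1.png'); print(camera_params(n)); W=world(n,d)
    for q in('tray_top','tray_mid','pad'):
        for r in regions_of(n,q):
            m=r['mask']&(d>0); w=W[m]; print(n,q,r['score'],np.round(r['xy']),m.sum(),np.round(np.percentile(w,[2,50,98],axis=0),3).tolist() if m.sum() else '')
E
```

```text
pics
{'time': 0.0, 'joint_positions': array([-1.24285978,  0.32184578, -0.07010527,  1.4516902 ,  0.02261277,
        1.37079764, -0.05691203]), 'qd': array([ 0.00013687,  0.00068763,  0.00056963, -0.00012775, -0.0006169 ,
       -0.00011964, -0.00205137]), 'joint_torque': array([-6.89612830e-05, -4.91294217e+01, -4.03931066e-01, -3.12520158e+01,
       -6.38339971e-02,  4.40702587e-02,  1.99071592e-04]), 'position': array([0.20052782, 0.61770308, 0.22143926]), 'tool_rot': array([-4.90857532e-01, -3.10280370e+00,  3.05193816e-03]), 'ft_force': array([-0.22197586, -1.46134557, -0.3571375 ]), 'torque': array([ 0.0017716 ,  0.01062279, -0.01358415]), 'grip_width': 0.99795428011374}
{'K': array([[620.30273166,   0.        , 321.82020781],
       [  0.        , 620.30273166, 235.43667474],
       [  0.        ,   0.        ,   1.        ]]), 'extrinsics': array([[-0.99081728,  0.10969087, -0.0790508 ,  0.38789611],
       [-0.13434579, -0.73279347,  0.66705692,  0.75643925],
       [ 0.01524214,  0.67155167,  0.74080094,  0.92624603],
       [ 0.        ,  0.        ,  0.        ,  1.    
[... 368 characters left out ...]
25.5424639 ],
       [  0.        , 519.92178697, 241.04692694],
       [  0.        ,   0.        ,   1.        ]]), 'extrinsics': array([[ 0.00252796,  0.99217951, -0.12479355,  0.32783188],
       [-0.99996158,  0.00146073, -0.00864273, -0.02384387],
       [-0.00839285,  0.1248106 ,  0.99214509,  1.09100048],
       [ 0.        ,  0.        ,  0.        ,  1.        ]])}
top tray_top 0.91 [421. 179.] 1703 [[0.514, -0.247, 0.062], [0.577, -0.209, 0.069], [0.623, -0.162, 0.124]]
top tray_top 0.85 [353. 303.] 1636 [[0.297, -0.122, -0.002], [0.335, -0.068, 0.004], [0.372, -0.014, 0.061]]
top tray_mid 0.49 [407. 210.] 95 [[0.511, -0.195, 0.057], [0.523, -0.174, 0.075], [0.534, -0.156, 0.092]]
```

View pics/side1.png

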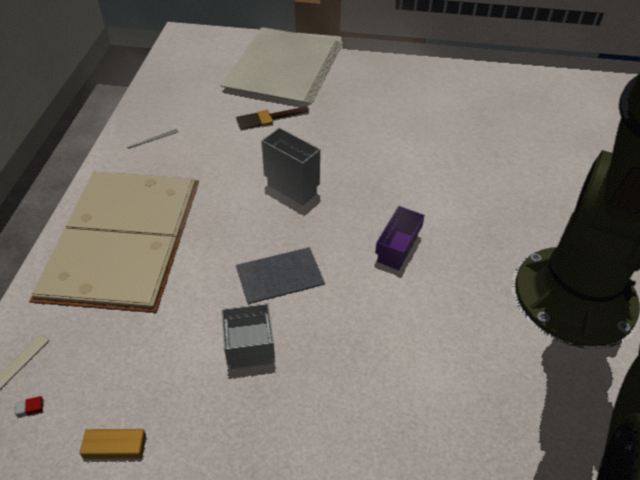

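View pics/top1.png

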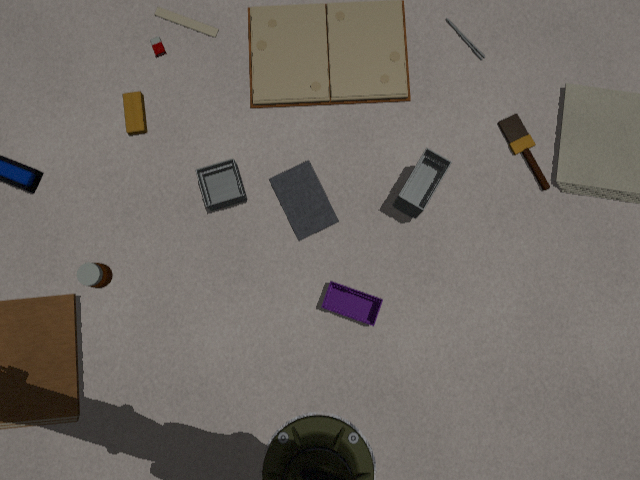

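The side view shows the stack at about (291,170), the pad at (280,273), the purple look-alike at (400,238), and a square bin at (248,335). In the top view the stack is at (422,183) and the pad at (304,200). The rim reads z = 0.124, which matches the given size.

```bash
cat > m.py <<'E'
from h import *
def rect(p):
    (c,s,a)=cv2.minAreaRect((p*1000).astype(np.float32))
    if s[0]<s[1]: s=s[::-1]; a+=90
    return np.round(c,1),np.round(s,1),round((a+90)%180-90,1)
E
python3 - <<'E'
from m import *
for n in('side','top'):
    d=np.load(f'pics/{n}1.npy');im=cv2.imread(f'pics/{n}1.png').astype(int);W=world(n,d)
    X,Y,Z=W[...,0],W[...,1],W[...,2]
    near=(X>.48)&(X<.66)&(Y>-.29)&(Y<-.11)&(d>0)
    for lo,hi in((.118,.130),(.112,.13)):
        m=near&(Z>lo)&(Z<hi); print(n,'rim',m.sum(),rect(W[m][:,:2]),Z[m].max())
    # rim by color projection
    pm=(X>.44)&(X<.66)&(Y>-.06)&(Y<.13)&(np.abs(Z-.004)<.01)&(im.sum(-1)<300)
    l,k=cv2.connectedComponents(pm.astype(np.uint8)); 
    b=1+np.argmax([ (k==i).sum() for i in range(1,l)]); m=k==b
    print(n,'pad',m.sum(),rect(W[m][:,:2]),np.median(Z[m]))
E
```

```text
side rim 337 (array([ 569.9, -201.9]), array([113.1,  60.7]), -30.0) 0.1266831774827598
side rim 579 (array([ 570. , -201.7]), array([113.2,  60.7]), -29.8) 0.1266831774827598
side pad 3145 (array([551.5,  35.3]), array([151. ,  98.4]), 26.2) 0.003939035628138465
top rim 258 (array([ 569.5, -203.8]), array([111.1,  56. ]), -30.8) 0.12755816061329206
top rim 320 (array([ 569.4, -203.7]), array([111.4,  56. ]), -30.8) 0.12755816061329206
top pad 3145 (array([553.8,  33.7]), array([153.4,  98.8]), 25.9) 0.004012610650756976
```

```bash
cat > g.py <<'E'
from h import *
from scipy.spatial.transform import Rotation as Rn
import sys
def go(x,y,z,yaw_jaw):
    s=get_state(); R=Rn.from_rotvec(s['tool_rot']); p=s['position']
    ya=np.degrees(np.arctan2(*R.as_matrix()[[1,0],1]))
    for k in(0,180):
        a=np.radians(yaw_jaw+k); yv=np.array([np.cos(a),np.sin(a),0]); zv=np.array([0,0,-1.]); xv=np.cross(yv,zv)
        T=Rn.from_matrix(np.c_[xv,yv,zv]); print('rot tool deg',np.round(np.degrees((R.inv()*T).as_rotvec()),2))
    print('t',s['time'],'pos',p.round(4),'jawyaw',ya.round(2),'slide cm',np.round(R.inv().apply(np.array([x,y,z])-p)*100,2),'q',s['joint_positions'].round(2),'F',s['ft_force'].round(2),'w',s['grip_width'])
    return R
E
python3 - <<'E'
from g import *
R=go(.55,.25,.24,59.5);print(R.as_matrix().round(3)); go(.57,-.203,.22,59.5)
E
```

```text
rot tool deg [-1.000e-02  1.000e-02  1.252e+01]
rot tool deg [-1.0000e-02 -2.0000e-02 -1.6748e+02]
t 0.4 pos [0.2007 0.6182 0.2224] jawyaw 72.02 slide cm [-44.59 -24.24  -1.75] q [-1.24  0.32 -0.07  1.45  0.02  1.37 -0.06] F [ 0.3  -0.27 -0.34] w 1.000605799902312
[[-0.951  0.309 -0.   ]
 [ 0.309  0.951 -0.   ]
 [-0.    -0.    -1.   ]]
rot tool deg [-1.000e-02  1.000e-02  1.252e+01]
rot tool deg [-1.0000e-02 -2.0000e-02 -1.6748e+02]
t 0.4 pos [0.2007 0.6182 0.2224] jawyaw 72.02 slide cm [-60.48 -66.71   0.26] q [-1.24  0.32 -0.07  1.45  0.02  1.37 -0.06] F [ 0.3  -0.27 -0.34] w 1.000605799902312
```

move_arm:
  jaw: [0,0,0,0,0]
  slide:
    - [-4.0,-2.2,-0.4]
    - [-4.0,-2.2,-0.4]
    - [-4.0,-2.2,-0.4]
    - [-4.0,-2.2,-0.4]
    - [-4.0,-2.2,-0.2]
  dr:
    - [0,0,0]
    - [0,0,0]
    - [0,0,0]
    - [0,0,0]
    - [0,0,0]
  force: 15

```text
time: 0.9
position: [0.3582, 0.4506, 0.2413]
tool_rot: [0.491, 3.102, 0.002]
ft_force: [1.1, 0.2, 0.1]
grip_width: 1.002
```

move_arm:
  jaw: [0,0,0,0,0]
  slide:
    - [-4.0,-2.2,0]
    - [-4.0,-2.2,0]
    - [-4.0,-2.2,0]
    - [-4.0,-2.2,0]
    - [-4.0,-2.2,0]
  dr:
    - [0,0,2.5]
    - [0,0,2.5]
    - [0,0,2.5]
    - [0,0,2.5]
    - [0,0,2.5]

```text
time: 1.4
position: [0.4989, 0.2714, 0.2408]
tool_rot: [0.828, 3.03, 0.001]
ft_force: [0.0, -0.1, 0.4]
grip_width: 1.0
```

```bash
python3 - <<'E'
from g import *
R=go(.57,-.203,.23,59.5)
E
```

```text
rot tool deg [ 0.05  0.02 -0.08]
rot tool deg [ 2.0000e-02 -7.0000e-02  1.7992e+02]
t 1.4 pos [0.4989 0.2714 0.2408] jawyaw 59.42 slide cm [-30.25 -37.23   1.06] q [-0.76  0.14  0.24  1.64 -0.03  1.37  0.52] F [ 0.03 -0.13  0.36] w 0.9996473250836737
```

move_arm:
  jaw: [0,0,0,0,0]
  slide:
    - [-2.5,-3.1,0]
    - [-2.5,-3.1,0]
    - [-2.5,-3.1,0]
    - [-2.5,-3.1,0]
    - [-2.5,-3.1,0]
  dr:
    - [0,0,0]
    - [0,0,0]
    - [0,0,0]
    - [0,0,0]
    - [0,0,0]

```text
time: 1.9
position: [0.527, 0.0743, 0.2409]
tool_rot: [0.825, 3.031, 0.001]
ft_force: [1.2, -0.4, 0.2]
grip_width: 0.995
```

move_arm:
  jaw: [0,0,0,0,0]
  slide:
    - [-2.5,-3.1,0]
    - [-2.5,-3.1,0]
    - [-2.5,-3.1,0]
    - [-2.5,-3.1,0]
    - [-2.5,-3.1,0]
  dr:
    - [0,0,0]
    - [0,0,0]
    - [0,0,0]
    - [0,0,0]
    - [0,0,0]

```text
time: 2.4
position: [0.5562, -0.1226, 0.2409]
tool_rot: [0.825, 3.03, 0.001]
ft_force: [1.6, 0.3, -0.4]
grip_width: 0.999
```

move_arm:
  jaw: [0,0,0,0]
  slide:
    - [-2.5,-3.0,0]
    - [-2.0,-3.0,0]
    - [0,0,0]
    - [0,0,0]
  dr:
    - [0,0,0]
    - [0,0,0]
    - [0,0,0]
    - [0,0,0]

```text
time: 2.8
position: [0.5642, -0.1965, 0.2405]
tool_rot: [-0.829, -3.03, -0.0]
ft_force: [-0.6, 0.5, -0.2]
grip_width: 1.002
```

```bash
python3 - <<'E'
from g import *
R=go(.57,-.203,.16,59.5)
from m import *
s=get_state();T=np.eye(4);T[:3,:3]=Rn.from_rotvec(s['tool_rot']).as_matrix();T[:3,3]=s['position']
im,d=snap('wrist','w1.png');W=world('wrist',d,T);Z=W[...,2]
m=(d>0)&(Z>.112)&(Z<.132)&(np.hypot(W[...,0]-.57,W[...,1]+.203)<.085);print(m.sum(),rect(W[m][:,:2]),np.median(Z[m]))
E
```

```text
rot tool deg [ 0.01 -0.01 -0.11]
rot tool deg [-2.0000e-02 -1.0000e-02  1.7989e+02]
t 2.8 pos [ 0.5642 -0.1965  0.2405] jawyaw 59.39 slide cm [-0.84 -0.27  8.05] q [-0.23  0.22  0.61  1.58 -0.13  1.38  1.43] F [-0.57  0.48 -0.18] w 1.0017050626086808
2230 (array([ 570.2, -203.1]), array([110.8,  56. ]), -30.8) 0.12343463829109741
```

View pics/w1.png

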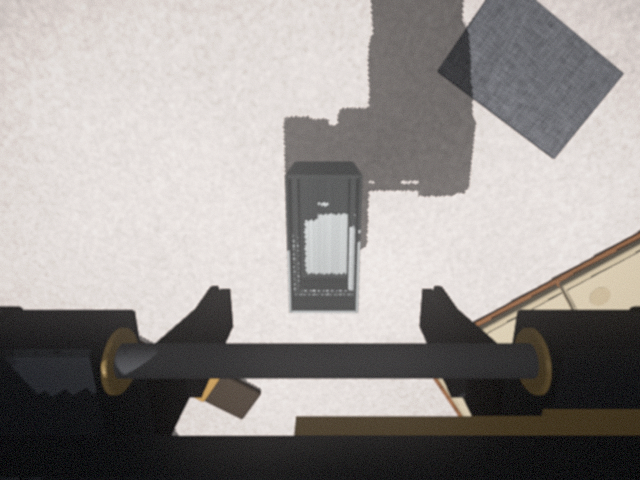

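The wrist camera gives centre (570, -203) mm, long axis -30.8°, which agrees with the other two views. The tray sits in the picture at (323,240), long side vertical, with clear room for both fingers. The plan is to descend until the tips are about 24 mm below the rim (z 0.100).

move_arm:
  jaw: [0,0,0,0,0]
  slide:
    - [-0.8,-0.3,2.0]
    - [0,0,3.0]
    - [0,0,3.0]
    - [0,0,0]
    - [0,0,0]
  dr:
    - [0,0,0.2]
    - [0,0,0]
    - [0,0,0]
    - [0,0,0]
    - [0,0,0]

```text
time: 3.35
position: [0.5701, -0.2007, 0.1609]
tool_rot: [-0.828, -3.03, -0.001]
ft_force: [0.2, -0.7, 0.7]
grip_width: 1.001
```

```bash
python3 - <<'E'
from g import *
R=go(.5702,-.2031,.100,59.2)
E
```

```text
rot tool deg [ 0.02 -0.04  0.25]
rot tool deg [ 6.0000e-02  4.0000e-02 -1.7975e+02]
t 3.35 pos [ 0.5701 -0.2007  0.1609] jawyaw 59.45 slide cm [-0.13 -0.21  6.09] q [-0.21  0.29  0.6   1.67 -0.17  1.23  1.47] F [ 0.21 -0.71  0.73] w 1.0014619082536327
```

move_arm:
  jaw: [0,0,0,0,0]
  slide:
    - [0,0,2.0]
    - [0,0,1.0]
    - [0,0,0]
    - [0,0,0]
    - [0,0,0]
  dr:
    - [0,0,0.2]
    - [0,0,0]
    - [0,0,0]
    - [0,0,0]
    - [0,0,0]

```text
time: 3.85
position: [0.5705, -0.2024, 0.1318]
tool_rot: [0.836, 3.026, 0.0]
ft_force: [0.2, -0.1, 0.7]
grip_width: 1.002
```

```bash
python3 - <<'E'
from g import *
R=go(.5702,-.2031,.100,59.2)
from m import *
s=get_state();T=np.eye(4);T[:3,:3]=Rn.from_rotvec(s['tool_rot']).as_matrix();T[:3,3]=s['position']
im,d=snap('wrist','w2.png');W=world('wrist',d,T);Z=W[...,2]
m=(d>0)&(Z>.115)&(Z<.132)&(np.hypot(W[...,0]-.57,W[...,1]+.203)<.07);print(m.sum(),rect(W[m][:,:2]),np.median(Z[m]))
R=go(.5702,-.2031,.100,59.2)
E
```

```text
rot tool deg [ 0.04  0.1  -0.07]
rot tool deg [ 1.6000e-01 -6.0000e-02  1.7993e+02]
t 3.85 pos [ 0.5705 -0.2024  0.1318] jawyaw 59.13 slide cm [ 0.   -0.08  3.18] q [-0.2   0.32  0.6   1.7  -0.19  1.18  1.48] F [ 0.17 -0.11  0.73] w 1.002348498235047
5090 (array([ 570.7, -202.7]), array([110.9, 102.9]), -31.1) 0.12348294661096001
rot tool deg [ 0.04  0.09 -0.08]
rot tool deg [ 1.4000e-01 -6.0000e-02  1.7992e+02]
t 3.9 pos [ 0.5704 -0.2024  0.1317] jawyaw 59.12 slide cm [-0.01 -0.07  3.17] q [-0.2   0.32  0.6   1.7  -0.19  1.18  1.48] F [-0.8   0.58 -0.02] w 1.001344325863949
```

View pics/w2.png

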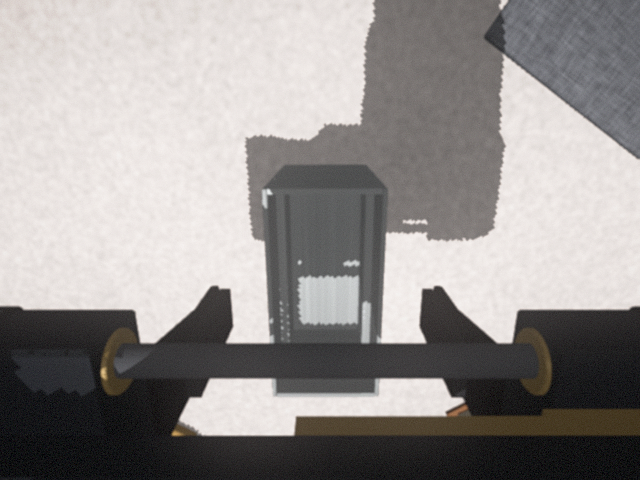

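The tray is centred between the fingers: its edges are at columns 265 and 385, the fingers at 223 and 431.

move_arm:
  jaw: [0,0,0,0,0]
  slide:
    - [0,0,1.2]
    - [0,0,1.0]
    - [0,0,1.0]
    - [0,0,0]
    - [0,0,0]
  dr:
    - [0,0,0]
    - [0,0,0]
    - [0,0,0]
    - [0,0,0]
    - [0,0,0]

```text
time: 4.4
position: [0.5695, -0.2022, 0.0979]
tool_rot: [-0.836, -3.027, 0.0]
ft_force: [-0.6, -0.3, 0.5]
grip_width: 1.002
```

move_arm:
  jaw: [50,70,85,85,85]
  slide:
    - [0,0,0]
    - [0,0,0]
    - [0,0,0]
    - [0,0,0]
    - [0,0,0]
  dr:
    - [0,0,0]
    - [0,0,0]
    - [0,0,0]
    - [0,0,0]
    - [0,0,0]
  force: 15

```text
time: 4.9
position: [0.5699, -0.2022, 0.0987]
tool_rot: [0.836, 3.028, 0.0]
ft_force: [-0.3, 0.3, 0.2]
grip_width: 0.69
```

move_arm:
  jaw: [90,95,110,130,130]
  slide:
    - [0,0,0]
    - [0,0,0]
    - [0,0,0]
    - [0,0,0]
    - [0,0,0]
  dr:
    - [0,0,0]
    - [0,0,0]
    - [0,0,0]
    - [0,0,0]
    - [0,0,0]

```text
time: 5.4
position: [0.5697, -0.2024, 0.0986]
tool_rot: [0.837, 3.028, -0.0]
ft_force: [0.2, -1.0, 0.8]
grip_width: 0.643
```

```bash
python3 - <<'E'
from g import *
R=go(.5702,-.2031,.100,59.2)
snap('side','s2.png'); snap('top','t2.png')
E
```

```text
rot tool deg [-0.01  0.   -0.08]
rot tool deg [0.0000e+00 1.0000e-02 1.7992e+02]
t 5.4 pos [ 0.5697 -0.2024  0.0986] jawyaw 59.12 slide cm [-0.07 -0.03 -0.14] q [-0.19  0.35  0.59  1.73 -0.21  1.12  1.5 ] F [ 0.16 -0.97  0.79] w 0.6431290200423423
```

View pics/s2.png

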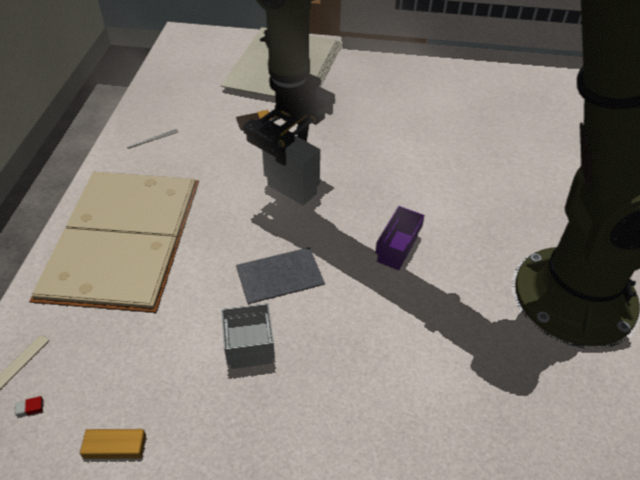

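The fingers stopped at an opening of 0.643 × 87 = 55.9 mm, the tray's width. The side view shows the gripper on the upper collar only, at (285,140). Next is a slow lift with a check.

move_arm:
  jaw: [130,130,130,130,130]
  slide:
    - [0,0,0]
    - [0,0,-0.4]
    - [0,0,-0.4]
    - [0,0,-0.5]
    - [0,0,-0.5]
  dr:
    - [0,0,0]
    - [0,0,0]
    - [0,0,0]
    - [0,0,0]
    - [0,0,0]
  force: 20

```text
time: 6.0
position: [0.5699, -0.2021, 0.117]
tool_rot: [0.836, 3.028, 0.0]
ft_force: [0.9, -0.1, -2.6]
grip_width: 0.648
```

move_arm:
  jaw: [130,130,130]
  slide:
    - [0,0,0]
    - [0,0,0]
    - [0,0,0]
  dr:
    - [0,0,0]
    - [0,0,0]
    - [0,0,0]

```text
time: 6.3
position: [0.5697, -0.2021, 0.1164]
tool_rot: [-0.836, -3.028, -0.0]
ft_force: [-0.7, -0.1, -2.0]
grip_width: 0.645
```

```bash
python3 - <<'E'
from g import *
R=go(.5702,-.2031,.100,59.2)
im,d=snap('side','s3.png')
cv2.imwrite('pics/s3z.png',cv2.resize(cv2.cvtColor(im[80:240,190:400],cv2.COLOR_RGB2BGR),None,fx=3.5,fy=3.5,interpolation=2))
E
```

```text
rot tool deg [ 0.   -0.02 -0.08]
rot tool deg [-3.0000e-02 -0.0000e+00  1.7992e+02]
t 6.3 pos [ 0.5697 -0.2021  0.1164] jawyaw 59.12 slide cm [-0.1  -0.05  1.64] q [-0.2   0.33  0.6   1.72 -0.2   1.15  1.49] F [-0.66 -0.06 -1.97] w 0.6446213787187085
```

View pics/s3z.png

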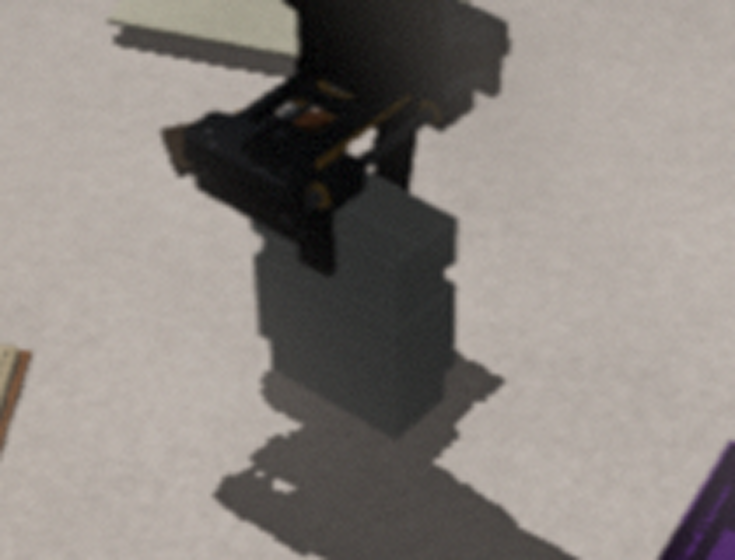

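In the zoom a gap has opened directly below the gripped collar, at (447,270). The lower trays stay put. I'll keep lifting past the 28 mm of nesting, straight up.

move_arm:
  jaw: [130,130,130,130,130]
  slide:
    - [0,0,-0.5]
    - [0,0,-0.6]
    - [0,0,-0.6]
    - [0,0,-0.6]
    - [0,0,-0.6]
  dr:
    - [0,0,0]
    - [0,0,0]
    - [0,0,0]
    - [0,0,0]
    - [0,0,0]

```text
time: 6.85
position: [0.57, -0.2023, 0.1464]
tool_rot: [0.836, 3.028, 0.0]
ft_force: [-0.0, 0.4, -2.4]
grip_width: 0.641
```

move_arm:
  jaw: [130,130,130,130,130]
  slide:
    - [0,0,-1.5]
    - [0,0,-1.5]
    - [0,0,-1.0]
    - [0,0,0]
    - [0,0,0]
  dr:
    - [0,0,0]
    - [0,0,0]
    - [0,0,0]
    - [0,0,0]
    - [0,0,0]

```text
time: 7.35
position: [0.5699, -0.2022, 0.1858]
tool_rot: [0.836, 3.028, 0.0]
ft_force: [0.7, -0.0, -2.9]
grip_width: 0.643
```

```bash
python3 - <<'E'
from g import *
R=go(.5525,.0345,.200,116)
im,d=snap('side','s4.png')
cv2.imwrite('pics/s4z.png',cv2.resize(cv2.cvtColor(im[60:220,190:400],cv2.COLOR_RGB2BGR),None,fx=3.5,fy=3.5,interpolation=2))
E
```

```text
rot tool deg [ 1.000e-02  3.000e-02 -5.687e+01]
rot tool deg [ 3.0000e-02 -1.0000e-02  1.2313e+02]
t 7.35 pos [ 0.5699 -0.2022  0.1858] jawyaw 59.13 slide cm [13.64 19.43 -1.42] q [-0.21  0.27  0.61  1.64 -0.16  1.28  1.46] F [ 0.74 -0.05 -2.86] w 0.6427660336766449
```

View pics/s4z.png

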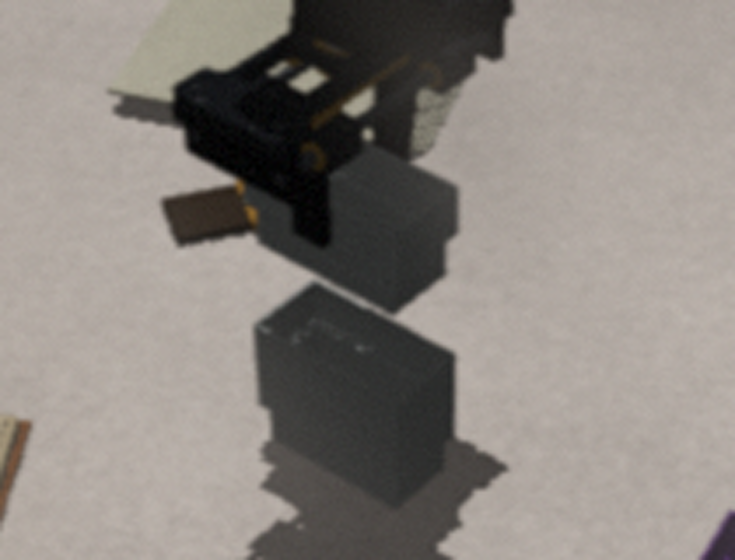

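The top tray is clear of the stack, and the other two stand nested at zoom (355,400). Now I'll carry it over the pad.

move_arm:
  jaw: [130,130,130,130,130]
  slide:
    - [1.0,1.4,0]
    - [2.0,2.8,0]
    - [2.2,3.2,0]
    - [2.2,3.2,0]
    - [2.2,3.2,0]
  dr:
    - [0,0,0]
    - [0,0,0]
    - [0,0,0]
    - [0,0,0]
    - [0,0,0]

```text
time: 7.9
position: [0.5574, -0.0331, 0.1847]
tool_rot: [-0.836, -3.027, 0.001]
ft_force: [0.6, -0.1, -1.7]
grip_width: 0.644
```

move_arm:
  jaw: [130,130,130,130,130]
  slide:
    - [2.0,2.8,0]
    - [1.4,1.9,0]
    - [0.6,0.9,0]
    - [0,0,0]
    - [0,0,0]
  dr:
    - [0,0,0]
    - [0,0,0]
    - [0,0,0]
    - [0,0,-4]
    - [0,0,-7]

```text
time: 8.4
position: [0.5524, 0.0334, 0.185]
tool_rot: [-0.536, -3.095, 0.002]
ft_force: [1.9, 0.9, -1.1]
grip_width: 0.638
```

move_arm:
  jaw: [130,130,130,130,130]
  slide:
    - [0,0,0]
    - [0,0,0]
    - [0,0,0]
    - [0,0,0]
    - [0,0,0]
  dr:
    - [0,0,-8]
    - [0,0,-8]
    - [0,0,-8]
    - [0,0,-8]
    - [0,0,-8]

```text
time: 8.9
position: [0.5525, 0.0325, 0.185]
tool_rot: [0.555, -3.091, 0.001]
ft_force: [-0.6, -0.1, -2.3]
grip_width: 0.639
```

move_arm:
  jaw: [130,130,130,130]
  slide:
    - [0,0,0]
    - [0,0,0]
    - [0,0,0]
    - [0,0,0]
  dr:
    - [0,0,-4]
    - [0,0,-2]
    - [0,0,0]
    - [0,0,0]

```text
time: 9.3
position: [0.5526, 0.0331, 0.1852]
tool_rot: [0.706, -3.06, 0.001]
ft_force: [-0.2, 0.2, -2.5]
grip_width: 0.638
```

```bash
python3 - <<'E'
from g import *
R=go(.5525,.0345,.06,116)
from m import *
s=get_state();T=np.eye(4);T[:3,:3]=Rn.from_rotvec(s['tool_rot']).as_matrix();T[:3,3]=s['position']
im,d=snap('wrist','w5.png');snap('side','s5.png')
R=go(.5525,.0345,.06,116)
E
```

```text
rot tool deg [-0.01 -0.04 -0.  ]
rot tool deg [-7.0e-02  2.0e-02  1.8e+02]
t 9.3 pos [0.5526 0.0331 0.1852] jawyaw 116.0 slide cm [-0.07  0.13 12.52] q [-0.47  0.14  0.39  1.76 -0.06  1.26  1.97] F [-0.25  0.19 -2.52] w 0.6379373141397601
rot tool deg [-0.   -0.02  0.05]
rot tool deg [ 3.0000e-02 -1.0000e-02 -1.7995e+02]
t 9.4 pos [0.5526 0.0336 0.1854] jawyaw 116.05 slide cm [-0.04  0.09 12.54] q [-0.47  0.14  0.39  1.76 -0.06  1.26  1.97] F [-0.09 -0.01 -2.52] w 0.6466103476467796
```

View pics/s5.png

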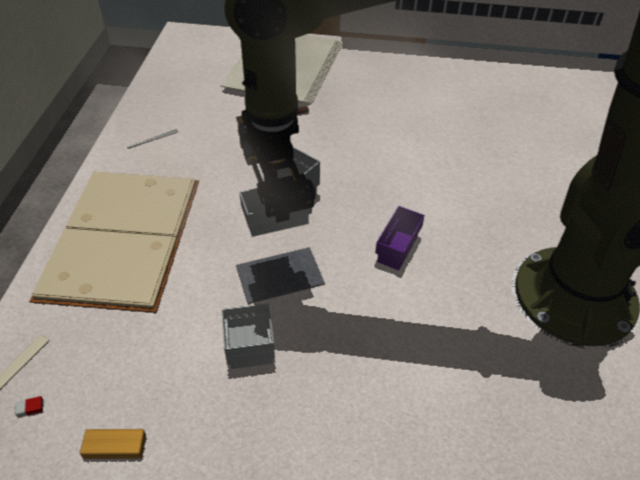

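View pics/w5.png

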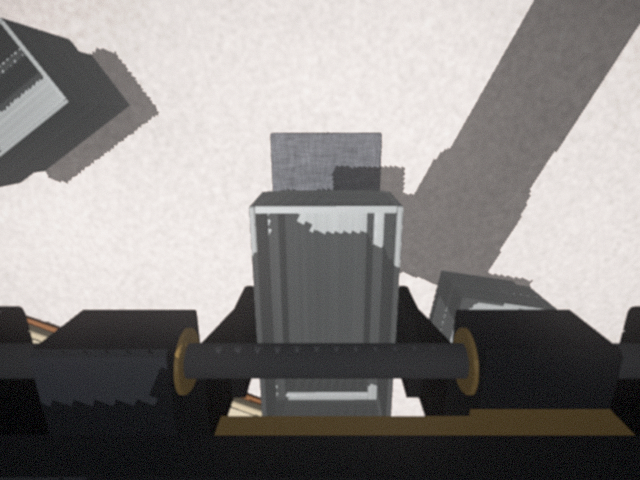

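The tray hangs upright over the pad, aligned with it. The square bin is near the right finger (wrist view about (490,290)), so I'll check that clearance first.

```bash
python3 - <<'E'
from m import *
d=np.load('pics/top1.npy');W=world('top',d);X,Y,Z=W[...,0],W[...,1],W[...,2]
m=np.zeros_like(d,bool);m[150:220,185:255]=1;m&=(Z>.015)
print(rect(W[m][:,:2]),np.percentile(Z[m],[50,90,99]))
a=np.radians(116);u=np.array([np.cos(a),np.sin(a)]);v=np.array([-u[1],u[0]])
P=W[m][:,:2]-[.5525,.0345];print('jaw',(P@u).min(),(P@u).max(),'perp',(P@v).min(),(P@v).max())
k=(abs(P@v)<.04);print((P@u)[k].min() if k.any() else None)
E
```

```text
(array([457.8, 121.9]), array([378. ,  98.8]), 33.6) [0.03152989 0.06808701 1.09100048]
jaw 0.04604889535628538 0.18424744223934436 perp -0.13720144877922646 0.22750664009365676
None
```

```bash
python3 - <<'E'
from m import *
for n,b in(('top',(150,220,185,255)),('side',(300,372,215,280))):
    d=np.load(f'pics/{n}1.npy');W=world(n,d);X,Y,Z=W[...,0],W[...,1],W[...,2]
    m=np.zeros_like(d,bool);m[b[0]:b[1],b[2]:b[3]]=1;m&=(Z>.015)&(Z<.15)&(d>0)
    print(rect(W[m][:,:2]),np.percentile(Z[m],[50,90,99]))
    a=np.radians(116);u=np.array([np.cos(a),np.sin(a)]);v=np.array([-u[1],u[0]])
    P=W[m][:,:2]-[.5525,.0345];print('jaw',(P@u).min(),(P@u).max(),'perp',(P@v).min(),(P@v).max())
    k=(abs(P@v)<.04);print((P@u)[k].min() if k.any() else None)
E
```

```text
(array([575. , 199.5]), array([81.6, 80.5]), 17.1) [0.03089688 0.0677945  0.07185126]
jaw 0.09318236786738017 0.18424744223934436 perp -0.13720144877922646 -0.0468670792369438
None
(array([575.3, 201.7]), array([84.6, 80. ]), -72.8) [0.0419781  0.06735896 0.07122347]
jaw 0.0940282034627631 0.18680282717415658 perp -0.1390986477663626 -0.048703212107957077
None
```

The bin is 93 mm away along the jaw axis and offset 47 mm sideways, so it is clear. I'll lower towards contact at TCP z of about 0.040.

move_arm:
  jaw: [130,130,130,130,130]
  slide:
    - [0,0.1,2.0]
    - [0,0,3.0]
    - [0,0,3.0]
    - [0,0,2.5]
    - [0,0,1.5]
  dr:
    - [0,0,0]
    - [0,0,0]
    - [0,0,0]
    - [0,0,0]
    - [0,0,0]

```text
time: 9.9
position: [0.5509, 0.0347, 0.0634]
tool_rot: [0.709, -3.058, -0.0]
ft_force: [0.5, -0.3, -1.6]
grip_width: 0.641
```

move_arm:
  jaw: [130,130,130,130,130]
  slide:
    - [0,0,0.8]
    - [0,0,0.5]
    - [0,0,0]
    - [0,0,0]
    - [0,0,0]
  dr:
    - [0,0,0]
    - [0,0,0]
    - [0,0,0]
    - [0,0,0]
    - [0,0,0]

```text
time: 10.4
position: [0.5531, 0.0351, 0.0536]
tool_rot: [-0.709, 3.058, 0.0]
ft_force: [0.5, -0.8, -1.7]
grip_width: 0.645
```

```bash
python3 - <<'E'
from g import *
R=go(.5525,.0345,.04,116)
im,d=snap('side','s6.png')
cv2.imwrite('pics/s6z.png',cv2.resize(cv2.cvtColor(im[170:330,180:390],cv2.COLOR_RGB2BGR),None,fx=3.5,fy=3.5,interpolation=2))
E
```

```text
rot tool deg [-0.02  0.11  0.12]
rot tool deg [-1.8000e-01 -4.0000e-02 -1.7988e+02]
t 10.4 pos [0.5531 0.0351 0.0536] jawyaw 116.12 slide cm [ 0.08 -0.02  1.36] q [-0.44  0.27  0.38  1.89 -0.12  0.99  2.01] F [ 0.49 -0.81 -1.67] w 0.6451062936753341
```

View pics/s6z.png

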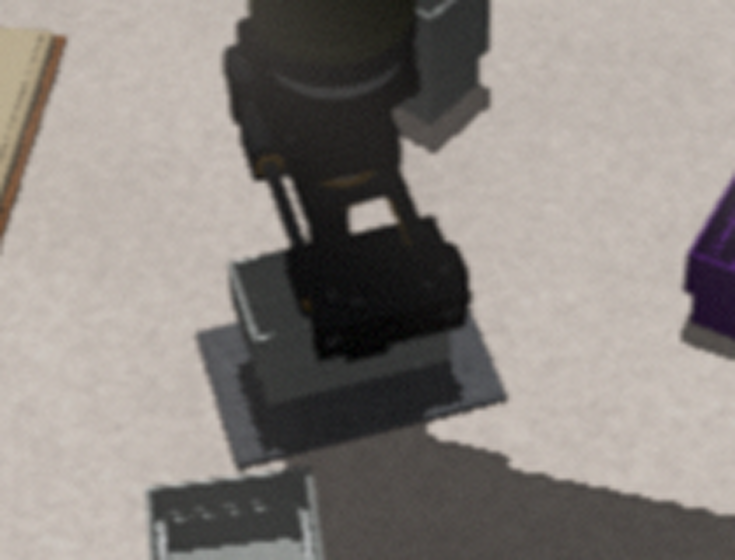

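The tray is centred over the pad and about 14 mm above it. I'll finish slowly.

move_arm:
  jaw: [130,130,130,130,130]
  slide:
    - [0,0,0.4]
    - [0,0,0.4]
    - [0,0,0.3]
    - [0,0,0]
    - [0,0,0]
  dr:
    - [0,0,0]
    - [0,0,0]
    - [0,0,0]
    - [0,0,0]
    - [0,0,0]

```text
time: 10.95
position: [0.5521, 0.0349, 0.0414]
tool_rot: [0.71, -3.06, -0.0]
ft_force: [-0.0, -0.1, -3.3]
grip_width: 0.637
```

move_arm:
  jaw: [130,130,130,130]
  slide:
    - [0,0,0.1]
    - [0,0,0.1]
    - [0,0,0]
    - [0,0,0]
  dr:
    - [0,0,0]
    - [0,0,0]
    - [0,0,0]
    - [0,0,0]

```text
time: 11.35
position: [0.5523, 0.035, 0.0396]
tool_rot: [-0.71, 3.06, 0.0]
ft_force: [0.0, 0.0, -1.3]
grip_width: 0.641
```

move_arm:
  jaw: [130,130,130]
  slide:
    - [0,0,0.05]
    - [0,0,0]
    - [0,0,0]
  dr:
    - [0,0,0]
    - [0,0,0]
    - [0,0,0]

```text
time: 11.65
position: [0.5523, 0.035, 0.0396]
tool_rot: [-0.71, 3.06, 0.0]
ft_force: [-2.5, 0.2, 4.3]
grip_width: 0.641
```

move_arm:
  jaw: [130,130,130]
  slide:
    - [0,0,0.05]
    - [0,0,0]
    - [0,0,0]
  dr:
    - [0,0,0]
    - [0,0,0]
    - [0,0,0]

```text
time: 11.95
position: [0.5523, 0.0349, 0.0395]
tool_rot: [-0.71, 3.06, 0.001]
ft_force: [-3.9, -0.2, 7.8]
grip_width: 0.643
```

The pad now carries the tray (+4 N, then +8 N). I'll ease off 1 mm and open slowly.

move_arm:
  jaw: [130,130]
  slide:
    - [0,0,-0.1]
    - [0,0,0]
  dr:
    - [0,0,0]
    - [0,0,0]
  force: 8

```text
time: 12.15
position: [0.5525, 0.035, 0.0396]
tool_rot: [-0.71, 3.06, -0.0]
ft_force: [-0.4, -1.7, 0.5]
grip_width: 0.639
```

move_arm:
  jaw: [95,88,84,78,70]
  slide:
    - [0,0,0]
    - [0,0,0]
    - [0,0,0]
    - [0,0,0]
    - [0,0,0]
  dr:
    - [0,0,0]
    - [0,0,0]
    - [0,0,0]
    - [0,0,0]
    - [0,0,0]

```text
time: 12.65
position: [0.5523, 0.035, 0.0395]
tool_rot: [-0.71, 3.06, -0.0]
ft_force: [0.5, 0.2, -0.3]
grip_width: 0.706
```

move_arm:
  jaw: [50,20,0,0,0]
  slide:
    - [0,0,0]
    - [0,0,0]
    - [0,0,0]
    - [0,0,0]
    - [0,0,0]
  dr:
    - [0,0,0]
    - [0,0,0]
    - [0,0,0]
    - [0,0,0]
    - [0,0,0]

```text
time: 13.15
position: [0.5522, 0.035, 0.0395]
tool_rot: [-0.71, 3.06, 0.0]
ft_force: [0.0, -0.4, 0.2]
grip_width: 0.989
```

move_arm:
  jaw: [0,0,0,0,0]
  slide:
    - [0,0,-1.0]
    - [0,0,-2.0]
    - [0,0,-3.0]
    - [0,0,-4.0]
    - [0,0,-4.0]
  dr:
    - [0,0,0]
    - [0,0,0]
    - [0,0,0]
    - [0,0,0]
    - [0,0,0]

```text
time: 13.65
position: [0.5519, 0.0348, 0.1815]
tool_rot: [0.71, -3.06, 0.0]
ft_force: [1.2, -0.3, 0.5]
grip_width: 0.999
```

```bash
python3 - <<'E'
from g import *
from m import *
R=go(.5525,.0345,.04,116)
s=get_state();T=np.eye(4);T[:3,:3]=Rn.from_rotvec(s['tool_rot']).as_matrix();T[:3,3]=s['position']
im,d=snap('side','s7.png')
for n in('side','wrist'):
    if n=='wrist': im,d=snap('wrist','w7.png')
    W=world(n,d,T if n=='wrist' else None);Z=W[...,2]
    for lo,hi,c in((.055,.073,(.5525,.0345)),(.083,.099,(.57,-.203))):
        m=(d>0)&(Z>lo)&(Z<hi)&(np.hypot(W[...,0]-c[0],W[...,1]-c[1])<.075)
        if m.sum()>20: print(n,m.sum(),rect(W[m][:,:2]),np.percentile(Z[m],[5,50,95]).round(4))
E
```

```text
rot tool deg [-0.   -0.    0.11]
rot tool deg [   0.     -0.   -179.89]
t 13.65 pos [0.5519 0.0348 0.1815] jawyaw 116.11 slide cm [-0.04 -0.05 14.15] q [-0.47  0.14  0.39  1.76 -0.06  1.25  1.96] F [ 1.17 -0.35  0.46] w 0.9987403629566404
side 571 (array([552.6,  37.3]), array([111. ,  61.4]), 25.4) [0.0557 0.0609 0.0657]
side 187 (array([ 553.7, -192.4]), array([76.8, 60.4]), -29.9) [0.0836 0.0884 0.0926]
wrist 1462 (array([547.7,  35.3]), array([110.6,  56. ]), 26.2) [0.0556 0.0574 0.059 ]
wrist 1089 (array([ 544.6, -191.2]), array([64.1, 56.7]), -30.8) [0.0835 0.085  0.0865]
```

View pics/s7.png

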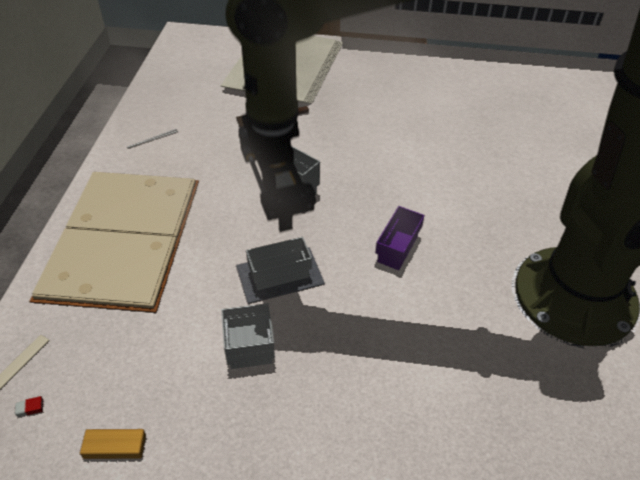

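View pics/w7.png

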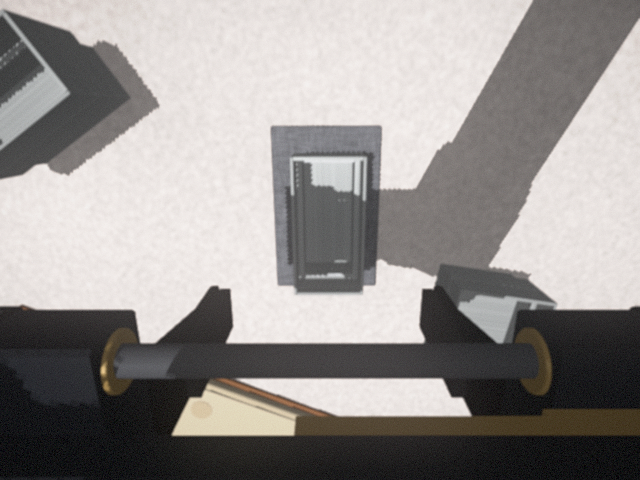

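The tray stands upright on the pad, in the wrist view at (328,225) inside the pad's outline. I'll move aside for an unobstructed final check of both the tray and the stack.

move_arm:
  jaw: [0,0,0,0,0]
  slide:
    - [0,1.5,-1.5]
    - [0,3,-1.5]
    - [0,4,-1]
    - [0,4,0]
    - [0,4,0]
  dr:
    - [0,0,0]
    - [0,0,0]
    - [0,0,0]
    - [0,0,0]
    - [0,0,0]

```text
time: 14.25
position: [0.4789, 0.1842, 0.2203]
tool_rot: [-0.709, 3.059, 0.001]
ft_force: [0.6, 0.8, -0.5]
grip_width: 0.998
```

move_arm:
  jaw: [0,0,0,0,0]
  slide:
    - [0,4,0]
    - [0,3,0]
    - [0,1,0]
    - [0,0,0]
    - [0,0,0]
  dr:
    - [0,0,0]
    - [0,0,0]
    - [0,0,0]
    - [0,0,0]
    - [0,0,0]

```text
time: 14.75
position: [0.4453, 0.2532, 0.2196]
tool_rot: [-0.707, 3.061, -0.002]
ft_force: [-0.3, 0.7, 1.0]
grip_width: 0.999
```

```bash
python3 - <<'E'
from g import *
from m import *
R=go(.5525,.0345,.04,116)
for n in('top','side'):
    im,d=snap(n,n+'9.png')
    W=world(n,d);Z=W[...,2]
    for lo,hi,c in((.055,.073,(.5525,.0345)),(.083,.099,(.57,-.203))):
        m=(d>0)&(Z>lo)&(Z<hi)&(np.hypot(W[...,0]-c[0],W[...,1]-c[1])<.075)
        if m.sum()>20: print(n,m.sum(),rect(W[m][:,:2]),np.percentile(Z[m],[50,95]).round(4))
E
```

```text
rot tool deg [-0.06  0.01  0.01]
rot tool deg [-1.0000e-02 -1.0000e-01 -1.7999e+02]
t 14.75 pos [0.4453 0.2532 0.2196] jawyaw 116.01 slide cm [ -0.04 -24.34  17.99] q [-0.74  0.03  0.17  1.8  -0.    1.32  1.46] F [-0.25  0.68  1.02] w 0.9987085840135616
top 260 (array([552.7,  35.4]), array([111.3,  55.9]), 26.2) [0.0632 0.0667]
top 261 (array([ 569.4, -203.8]), array([111.1,  55.9]), -30.8) [0.0904 0.0938]
side 374 (array([560.9,  40.2]), array([92.9, 62.2]), 26.0) [0.0612 0.0657]
side 232 (array([ 582.9, -208.2]), array([88.7, 59.1]), -33.7) [0.0883 0.0928]
```

View pics/top9.png

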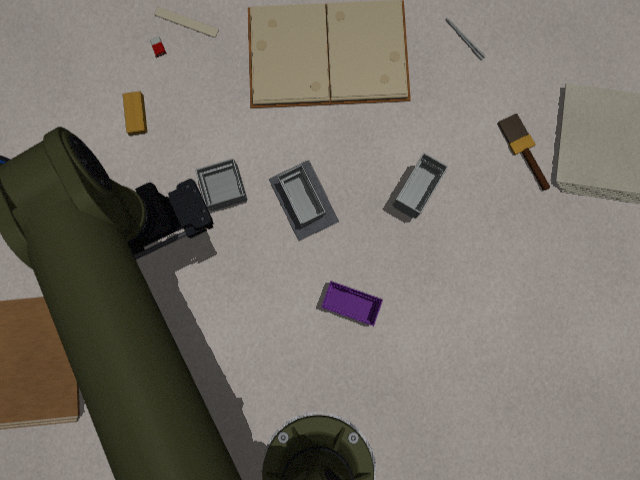

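The top view shows the tray on the pad at (300,195) and the remaining stack at (420,187), in its original pose (569.4, -203.8, -30.8°) with the rim at 92 mm. Handing in.

```bash
python3 -c "
from bench import *
print(close_job())"
```

```text
the job is handed in; nothing more can be done
None
```

The top tray is off the stack and standing upright on the grey felt pad, released, with the arm clear of everything. I handed the job in at about 15 s.

- **Grip and lift:** I gripped only the top tray's collar, with the fingertips about 25 mm below the rim, and lifted straight up. Side pictures during the lift showed the gap opening right under that tray, so the next one was not dragged along.
- **Set-down:** The tray met the pad at about 4–8 N. I eased off before opening the fingers.
- **Tray on the pad:** In the last top view the tray is centred at (552.7, 35.4) mm and turned 26.2°. The same view before the move put the pad at (553.8, 33.7) mm and 25.9°. The rim reads about 65 mm, which is right for a tray standing on the 5 mm pad.
- **Other two trays:** They are at (569.4, -203.8) mm and -30.8°, the same as before, with the rim at about 92 mm.

Two readings disagreed:
- **Side camera:** The final side-camera outlines were shifted by about 10 mm and came out too short (93 and 89 mm instead of 110). I put this down to the arm partly blocking that view, but I did not open the picture to confirm it.
- **Wrist camera:** One reading after release was about 5 mm off because the arm was still moving.

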